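# Load a stepped pivot shaft into the weld fixture

## Robot

A 6-joint arm with a two-finger parallel gripper is mounted at the origin on the work surface. World frame = base frame: x ahead of the robot, y to its left, z up, the work surface at z = 0. Lengths are in m, angles in rad, forces in N, time in s.
With the tool pointing down it reaches from about 0.3 to 0.875 m from the base axis. Payload 6.4 kg.
Tool frame: the origin (TCP) lies between the finger pads; the fingertips stand 25 mm ahead of it and the grasp point (between the pads) lies 6 mm ahead of it; z points along the fingers, y is the line along which they close (so a half turn about z gives the same grasp; the last joint's range is limited). The gripper opens to 85 mm and grips with 20 to 120 N. Pads are 22 mm wide; open, the fingers measure 114 mm over their backs; the gripper's body (76 mm by 85 mm) begins 54 mm behind the grasp point. The pads swing forward as they close: fully open they stand 13 mm farther back than shut.
Start: joints at [-1.383, 0.181, 1.607, -0, 1.354, -0.206], TCP at [0.221, -0.531, 0.256] pointing down, gripper open.
Joint ranges: [-2.99, 2.99], [-0.89, 2.07], [0.3, 2.58], [-1.14, 4.28], [0, 2.63], [-3.12, 3.12]. Speed limits (rad/s): [2.57, 2.57, 3.01, 3.14, 3.14, 3.14].

## Interface

Orientations are given as a unit quaternion [w, x, y, z].
In Python, from bench import ctrl gives the robot as it stands.
- The arm moves only by the tool servo_tool, never from a script. Its argument "series" is text: rows parted by semicolons, each of 7 numbers parted by spaces: the gripper command: -1 is fully open, 1 is shut, values between are in proportion, then the shift along the tool's x, y, z in m, then the turn, a rotation vector about the tool's x, y, z in degrees. A call has 1 to 12 rows; each row is the pose to reach, as a shift and turn from the pose commanded when the call began, along the tool's axes at that moment; what a row does not reach only later rows make up. A row lasts 1/12 s, in which the tool goes at most 41.7 mm and 7.16 degrees, less where a joint would pass 70% of its speed; a pose out of reach is approached as far as the arm can. A call with a gripper value outside its range is refused whole. The fingers move at their own pace and stop on an object; the grip force is fixed at half the most. Time passes only in rows, so rows that repeat a pose let the fingers close. It gives the time, the measured TCP pose, the force, the opening and the grip force at its end, in the units of the state.
- ctrl.get_obs(): the state, without advancing time (a new reading comes with each control period).
- ctrl.camera(name): name is "scene" or "top" or "wrist"; returns a dict with "img" (420x560x3 uint8, red, green, blue), "z_map" (420x560 float32, m along the optical axis (not along the pixel's ray), 0 where there is no reading), "fovy" (degrees; the focal length in pixels is half the picture's height over the tangent of half this angle, whatever the lens; pixels are square), "cx", "cy" (the principal point, pixels), "k1" (the pictures are not rectified: a ray, as slopes to the right and down, at radius r is drawn at 1 + k1 r^2 times it, then the intrinsics apply), "extrinsics" (4x4, takes a point from camera to world coordinates); the wrist camera has in their place "T_tool_cam" (4x4, takes a point from camera to tool coordinates, whose origin is the TCP and whose axes are the flange's). Camera axes: x right, y down, z forward; pixel columns grow to the right and rows downward; lengths in m; the calibration is good to about 2 mm. A picture is of the moment at which its call begins: read the wrist's pose just before it.
- ctrl.hand_in(): hands the job in; it is judged then, once.
The state is a dict: "time_s": time; "q": joint angles; "dq": joint speeds; "joint_efforts": joint torques, N m; "eef_pos": TCP position; "eef_rot": TCP orientation; "wrist_force": force on the tool from outside, world axes, zero at the start; "torque": the same for the moment, N m; "opening": opening from 0.0 (shut) to 1.0 (fully open); "grasp_force": force on a finger pad.
Only numpy, scipy, OpenCV 4.12 (cv2) and the standard library are available. Lean on these libraries where they do the work, as an engineer would, in place of code of your own. Each camera call takes 0.05 s, during which the arm holds its last target. There are 200 camera calls.

## Task

Swing the keeper arm of the welding fixture out past square, so that it is clear of the slot, and leave it there. Set the shaft lightly on the two raised saddles in the slots, thick end in the wide slot, and let go of it; then push it down from above until both ends are fully home and level. Do not disturb the offcut, magnet, can and nut tray.

Things in the scene. Friction and masses are not known exactly. Their poses are not given: they have to be found in the camera images.
- fixture: Fixed welding fixture. Origin on the table midway between its cheeks; y along the axle line, z up. Base plate 15 thick, x -82 to 132, y -100 to 100. Two steel cheeks 12 thick at y = +65 and -65 (inner faces 59, outer 71), x -54 to 54, tops at z = 105, each with an open upright slot at x = 0. Idle clamp post at x 103 to 165, y within 15, up to z = 128.
- seat_wide (a point): Wide slot (23 wide, in the +y cheek, mouth flared 7 a side over the top 12, brass saddle inside): where the shaft's axis lies, z = 70 above the table, when the thick end is fully home. Fixture frame (0, 65, 70).
- seat_narrow (a point): Narrow slot (17 wide, in the -y cheek, same mouth and saddle): where the shaft's axis lies, z = 70, when the thin end is fully home. Fixture frame (0, -65, 70).
- saddle_wide (a joint): How far the wide slot's flat-topped saddle is pushed down, m: 0 fully up, 0.015 at its stop (home). No spring: it slides stiffly (7 N drag) and stays where left; the shaft's weight alone (3 N an end) does not move it. With the thick end resting on it the shaft's axis there is at z = 85 mm less this value.
- saddle_narrow (a joint): The same for the narrow slot's saddle and the thin end; same drag, travel and axis height.
- keeper (a joint): Keeper arm's angle, rad: 0 lying across the wide slot's mouth, pointing to the fixture's -x; grows as it swings outward, away from the other cheek (1.57: points to fixture +y); stop at 2.3. Stays where left; 1 N at its pin moves it. Steel bar 85 long, 16 wide, z 107 to 115 above the table, on an upright pivot at fixture x 38, y 65.
- keeper_pin (a point): Top of the upright pin at the free end of the keeper arm, 85 from the pivot: 12 thick, it stands from the arm's top at z = 115 up to z = 144; push it sideways.
- shaft: Loose steel shaft, 0.6 kg, 230 long, lying on its square hub (a 50 cube at the middle). Origin at the centre of the hub's underside; y along the axis, which is 25 above it. Towards +y the thick end, 20 diameter; towards -y the thin end, 14. Collars 30 in diameter, 49 to 55 from the middle, go inside the cheeks with 4 to spare a side; 44 of each end stands out beyond the cheek.
- thick_end (a point): Point on the shaft's axis, 65 from the middle on the thick end: to come to seat_wide.
- thin_end (a point): Point on the shaft's axis, 65 from the middle on the thin end: to come to seat_narrow.
- offcut: Bystander: loose upright piece of square steel tube, 40 x 40 x 60 high, origin at its underside.
- magnet: Bystander: loose red stepped welding magnet, 16 x 80 x 40 high, origin at its underside.
- can: Bystander: loose metal can, 54 diameter, 110 high, origin at its underside.
- nut_tray: Bystander: small loose black open tray, 60 x 90 x 30 high, origin at its underside.

How it is judged:
On the way, in this order (a step that is already met when the one before it is completed fails the run):
1. the keeper arm is swung clear of the slot (past 1.4 rad) (value of joint keeper above 1.4 rad), for 0.1 s.
2. the shaft lies in both slots on the raised saddles (each end within 6 mm of its slot's centre in plan and 6 to 18 mm above home), let go (horizontal distance between thick_end and seat_wide below 0.006 m and horizontal distance between thin_end and seat_narrow below 0.006 m and contact force between the fingers and shaft below 0.2 N and z of thick_end in the frame of seat_wide between 0.006 and 0.018 m and z of thin_end in the frame of seat_narrow between 0.006 and 0.018 m), for 0.2 s.
3. both ends are pushed fully home (within 3 mm) (horizontal distance between thick_end and seat_wide below 0.006 m and horizontal distance between thin_end and seat_narrow below 0.006 m and z of thick_end in the frame of seat_wide below 0.003 m and z of thin_end in the frame of seat_narrow below 0.003 m), for 0.1 s.
At the end, for the whole second after the job is handed in: The shaft is at rest and let go, thick end in the wide slot and thin end in the narrow one, each end's axis within 6 mm of its seat in plan and no more than 3 mm above it, the shaft within 0.03 rad of the fixture's axle line, and the keeper arm still swung out past 1.4 rad (all of step 3 and contact force between the fingers and shaft below 0.2 N and angle between the y axis of shaft and the y axis of fixture, either way round below 0.03 rad and value of joint keeper above 1.4 rad and linear speed of shaft below 0.02 m/s); the robot touches nothing.
It fails at once if the offcut is moved more than 30 mm (distance of offcut from where it was at the start of the episode above 0.03 m).
It fails at once if the magnet is moved more than 30 mm (distance of magnet from where it was at the start of the episode above 0.03 m).
It fails at once if the can is moved more than 30 mm (distance of can from where it was at the start of the episode above 0.03 m).
It fails at once if the nut tray is moved more than 30 mm (distance of nut_tray from where it was at the start of the episode above 0.03 m).
It also fails if it takes over 72 s, if anything falls off the work surface, if the arm or the gripper's body presses on something with over 40 N, if the wrist force passes 120 N, or if a joint passes its speed limit or range.

## Working session

There is one attempt and no reset: what is moved stays moved. The work goes in short steps, Python scripts to look and compute and a tool call to move; the robot and the scene stay as the last step left them, time stands still between calls to the robot, and variables do not carry over. Pictures are saved under pics/ and viewed, at most 10 in all, crops included, and the job is handed in when it is done.

Besides the shell and the picture viewer there is one more tool, called after ">>>" as name(argument=value, ...) on one line, values as JSON. servo_tool: Moves the arm, as the interface text tells. Its arguments: {"type":"object","properties":{"series":{"type":"string"}},"required":["series"]}

```bash
mkdir -p pics
cat > h.py <<'E'
import numpy as np, cv2
from bench import ctrl
from scipy.spatial.transform import Rotation as R
def rot(o): w,x,y,z=o["eef_rot"]; return R.from_quat([x,y,z,w]).as_matrix()
def cam(name):
    o=ctrl.get_obs(); c=ctrl.camera(name)
    if name=="wrist":
        T=np.eye(4);T[:3,:3]=rot(o);T[:3,3]=o["eef_pos"]; c["E"]=T@np.array(c["T_tool_cam"])
    else: c["E"]=np.array(c["extrinsics"])
    return c
def rays(c,uv):
    f=210/np.tan(np.radians(c["fovy"])/2)
    d=(np.atleast_2d(uv).astype(float)-[c["cx"],c["cy"]])/f; s=d.copy()
    for _ in range(20): s=d/(1+c["k1"]*(s**2).sum(1,keepdims=True))
    return np.c_[s,np.ones(len(s))]
def cloud(c):
    v,u=np.mgrid[0:420,0:560]; r=rays(c,np.c_[u.ravel(),v.ravel()])
    p=r*c["z_map"].reshape(-1,1); return (p@c["E"][:3,:3].T+c["E"][:3,3]).reshape(420,560,3)
def atz(c,uv,z):
    d=rays(c,uv)@c["E"][:3,:3].T; o=c["E"][:3,3]; return o+d*((z-o[2])/d[:,2:])
def proj(c,P):
    p=(np.atleast_2d(P)-c["E"][:3,3])@c["E"][:3,:3]; s=p[:,:2]/p[:,2:]
    f=210/np.tan(np.radians(c["fovy"])/2)
    return s*(1+c["k1"]*(s**2).sum(1,keepdims=True))*f+[c["cx"],c["cy"]]
def save(n,img): cv2.imwrite("pics/"+n,cv2.cvtColor(img,cv2.COLOR_RGB2BGR))
E
python3 - <<'E'
from h import *
print(ctrl.get_obs())
for n in("top","scene"):
    c=cam(n); save(n+"0.png",c["img"]); np.savez(""+n+".npz",**c)
    print(n,c["fovy"],c["cx"],c["cy"],c["k1"],c["E"].round(3).tolist())
E
```

```text
{'time_s': 0.0, 'q': array([-1.38327494e+00,  1.81545929e-01,  1.60802361e+00, -1.39104838e-05,
        1.35380338e+00, -2.06296803e-01]), 'dq': array([ 0.00023739, -0.00102253, -0.00068477, -0.00186446,  0.0003386 ,
       -0.00074789]), 'joint_efforts': array([-1.28229040e-03, -4.44882345e+01, -3.51341307e+01, -3.54749536e-04,
        9.20574559e-03,  7.71412800e-06]), 'eef_pos': array([ 0.22055256, -0.53045719,  0.25537383]), 'eef_rot': array([-8.90158423e-04,  9.80675281e-01,  1.95640491e-01,  1.56569325e-06]), 'wrist_force': array([ 0.45491756, -0.55024145,  0.61027298]), 'torque': array([-0.01729708,  0.06400928,  0.00721963]), 'grasp_force': 0.0, 'opening': 0.9986742447056247}
top 43.43113388421853 284.2280772631932 208.30401846972694 -0.12416748817336389 [[-0.007, -0.995, 0.104, 0.407], [-1.0, 0.005, -0.028, 0.02], [0.027, -0.104, -0.994, 1.437], [0.0, 0.0, 0.0, 1.0]]
scene 54.14010951258395 276.7172907736446 211.31980770875919 0.0012509866571214574 [[0.7, 0.507, -0.503, 0.947], [0.714, -0.479, 0.51, -0.417], [0.017, -0.716, -0.698, 0.698], [0.0, 0.0, 0.0, 1.0]]
```

View pics/top0.png

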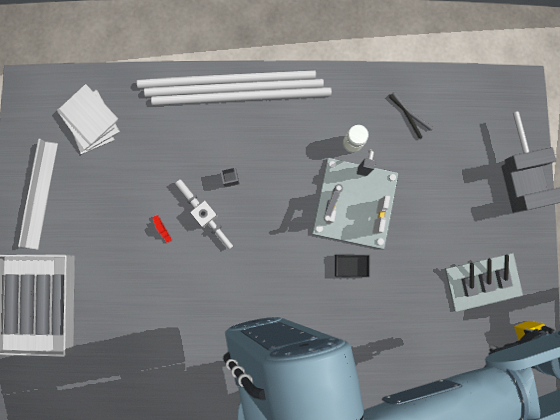

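View pics/scene0.png

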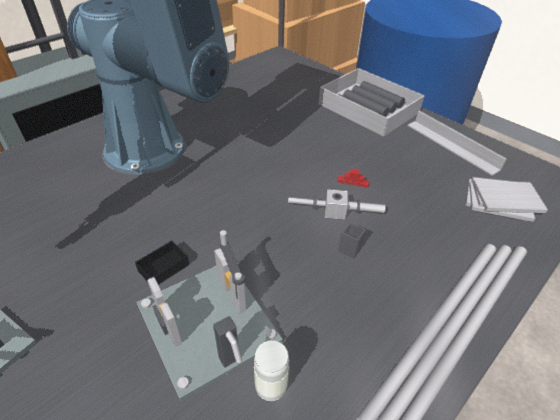

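Run:
```python
from h import *
c=dict(np.load("top.npz")); P=cloud(c)
im=c["img"]; a=cv2.resize(im[140:260,300:410],None,fx=4.5,fy=4.5,interpolation=cv2.INTER_CUBIC)[:540]
b=cv2.resize(im[170:258,142:250],None,fx=2.6,fy=2.6,interpolation=cv2.INTER_CUBIC)
o=np.zeros((540,a.shape[1]+b.shape[1],3),np.uint8); o[:,:a.shape[1]]=a; o[:b.shape[0],a.shape[1]:]=b; save("crop.png",o); print(o.shape,a.shape)
def mm(m,n):
    m=m&np.isfinite(P[...,0]); k,l,s,_=cv2.connectedComponentsWithStats(m.astype(np.uint8))
    for i in range(1,k):
        if s[i,4]<12: continue
        q=(P[l==i][:,:2]*1000).astype(np.float32); r=cv2.minAreaRect(q)
        print(n,s[i],np.round(r[0],1),np.round(r[1],1),round(r[2],1),"z",np.median(P[l==i][:,2]).round(3),P[l==i][:,2].max().round(3))
z=P[...,2]; roi=np.zeros(z.shape,bool); roi[110:285,120:430]=1
mm(roi&(z>.009),"all"); 
mm(roi&(z>.009)&(z<.025),"plate"); mm(roi&(z>.09)&(z<.125),"tops"); mm(roi&(z>.125),"high"); mm(roi&(z>.04)&(z<.07),"hub")
```

```text
(540, 776, 3) (540, 495, 3)
all [402 110  28  30 239] [ 596.7 -208.2] [ 92.6 586.9] 48.7 z 0.014 1.437
all [344 125  24  28 491] [ 576.8 -112.1] [ 53.6 427.5] 59.3 z 0.108 1.437
all [ 313  149   85  100 5745] [ 514.  -183.6] [250.4 386.6] 60.7 z 0.017 1.437
all [220 166  19  21 193] [639.5 127.7] [41.5 40.1] 12.5 z 0.055 0.068
all [175 180  58  69 851] [503.1 159.4] [334.2  54.7] 46.0 z 0.038 1.437
all [153 215  18  28 191] [448.9 187.9] [341.3  55.2] 66.7 z 0.027 1.437
all [335 255  35  23 170] [ 397.7 -202.2] [93.7 58.7] 89.3 z 0.029 0.04
plate [402 110  28  30 238] [ 801.2 -396.9] [96.4 46.6] 28.3 z 0.014 0.022
plate [ 313  158   85   91 4685] [ 568.2 -214.1] [200.6 218.6] 77.7 z 0.016 0.025
plate [223 171  12   3  13] [655.9 132.2] [ 1.9 30.4] 10.9 z 0.015 0.025
plate [153 215  11  11  37] [521.8 324.6] [35.3 16.2] 32.7 z 0.013 0.024
plate [164 232   7  11  35] [477.5 299. ] [24.2 14.6] 30.4 z 0.014 0.024
plate [366 256   2  18  22] [ 401.2 -241.5] [ 2.3 45.9] 89.2 z 0.018 0.024
tops [347 125  21  21 348] [ 737.5 -207.6] [51.2 51.1] 85.6 z 0.11 0.122
tops [360 149  14  23  93] [ 
[... 219 characters left out ...]
] [ 503.4 -265.9] [13.  38.6] 76.9 z 0.105 0.114
high [369 151   4   7  14] [ 681.6 -237.5] [ 7.9 15.8] 88.8 z 0.127 0.132
high [363 158  13  11  71] [ 532.3 -117.1] [ 32.3 370.6] 47.4 z 0.127 1.437
high [325 216   5   5  23] [ 516.9 -121.5] [ 9.4 10.1] 88.0 z 0.144 0.149
hub [344 135  18  15  48] [ 724.7 -197.8] [52.2 20.3] 51.9 z 0.058 0.07
hub [358 164  11  11  32] [ 652.  -225.3] [34.3 15. ] 39.7 z 0.054 0.068
hub [220 166  19  19 128] [639.8 127.8] [40.9 40.1] 12.6 z 0.059 0.068
hub [374 198   8  36  72] [ 531.  -265.9] [13.2 93.7] 85.5 z 0.057 0.07
hub [190 201  27  26 375] [538.9 196.2] [51.8 50.2] 39.1 z 0.05 0.06
hub [158 226   7   7  20] [497.3 309.9] [11.4 14.9] 44.7 z 0.042 0.049
```

View pics/crop.png

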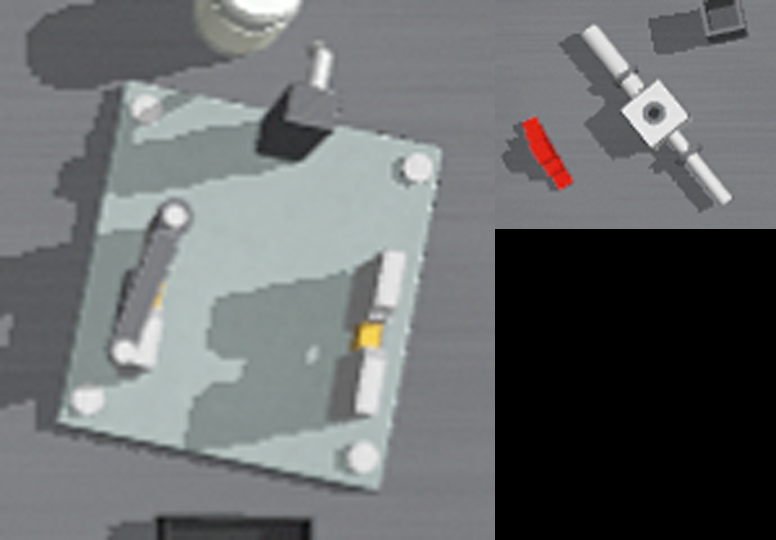

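```bash
cat >> h.py <<'E'
O=np.array([.5443,-.2086]); A=np.radians(-12.4)
def fw(x,y): return O+np.array([x*np.cos(A)-y*np.sin(A),x*np.sin(A)+y*np.cos(A)])/1000
def rows(tg,g):
    "targets (x,y,z,psi deg of tool x) -> rows; roughly tool-down"
    o=ctrl.get_obs(); M=rot(o); p=o["eef_pos"]; s=[]
    for x,y,z,ps in tg:
        a=np.radians(ps); D=np.array([[np.cos(a),np.sin(a),0],[np.sin(a),-np.cos(a),0],[0,0,-1]])
        d=M.T@(np.array([x,y,z])-p); w=np.degrees(R.from_matrix(M.T@D).as_rotvec())
        w=np.where(abs(w)<.15,0,w)
        s.append(" ".join([str(g)]+["%.4f"%v for v in d]+["%.1f"%v for v in w]))
    print(";".join(s))
def keep(th,lag):
    p=np.array([38-85*np.cos(th),65+85*np.sin(th)])-lag*np.array([np.sin(th),np.cos(th)])
    return fw(*p),90-np.degrees(th)-12.4
E
python3 - <<'E'
from h import *
f,ps=keep(.17,36); print(f,ps)
rows([(*f,.235,ps),(*f,.148,ps)],1)
E
```

```text
[ 0.50307139 -0.15458732] 67.859717482776
1 0.4051 -0.2388 0.0210 0.0 0.0 -45.3;1 0.4051 -0.2386 0.1080 0.0 0.0 -45.3
```

>>> servo_tool(series="1 0.405 -0.239 0.02 0 0 -45.3;1 0.405 -0.239 0.02 0 0 -45.3;1 0.405 -0.239 0.02 0 0 -45.3;1 0.405 -0.239 0.02 0 0 -45.3;1 0.405 -0.239 0.02 0 0 -45.3;1 0.405 -0.239 0.02 0 0 -45.3;1 0.405 -0.239 0.02 0 0 -45.3;1 0.405 -0.239 0.02 0 0 -45.3;1 0.405 -0.239 0.02 0 0 -45.3;1 0.405 -0.239 0.02 0 0 -45.3;1 0.405 -0.239 0.02 0 0 -45.3;1 0.405 -0.239 0.02 0 0 -45.3")

```text
time_s: 1.1
eef_pos: [0.5048, -0.1503, 0.2358]
eef_rot: [-0.001, 0.829, 0.56, 0.001]
wrist_force: [0.6, -0.6, -0.6]
opening: 0.004
grasp_force: 0.0
```

Run:
```python
from h import *
f,ps=keep(.17,36); o=ctrl.get_obs(); print(o["eef_pos"],f,o["opening"],o["wrist_force"])
c=cam("wrist"); save("w1.png",c["img"]); rows([(*f,.148,ps)],1)
print(c["E"].round(3).tolist(),c["fovy"])
P=cloud(c); z=P[...,2]
def mm(m,n):
    k,l,s,_=cv2.connectedComponentsWithStats(m.astype(np.uint8))
    for i in range(1,k):
        if s[i,4]<150: continue
        r=cv2.minAreaRect((P[l==i][:,:2]*1000).astype(np.float32)); print(n,s[i],np.round(r[0],1),np.round(r[1],1),round(r[2],1),np.median(z[l==i]).round(4))
mm((z>.1)&(z<.11),"cheek"); mm((z>.135)&(z<.16),"pin"); mm((z>.11)&(z<.12),"arm"); mm((z>.01)&(z<.02),"plate")
```

```text
[ 0.50483649 -0.15027989  0.23576118] [ 0.50307139 -0.15458732] 0.004312501035575097 [ 0.62546556 -0.56298056 -0.64412563]
1 -0.0046 -0.0000 0.0877 0.0 0.0 0.3
[[0.928, -0.357, -0.109, 0.533], [-0.374, -0.887, -0.272, -0.081], [0.001, 0.293, -0.956, 0.353], [0.0, 0.0, 0.0, 1.0]] 61.036854044760645
cheek [285 185  44  14 426] [ 529.3 -140.9] [ 9.2 30.8] 77.6 0.1045
cheek [495 216  41  47 469] [ 652.9 -227.2] [36.3 18.6] 40.9 0.1052
cheek [388 318  40  19 490] [ 564.1 -279.8] [14.2 30. ] 77.1 0.1045
pin [274 169  20  23 351] [ 519.1 -121.7] [11.8 11.8] 81.6 0.1432
arm [ 276  157  151   33 3163] [ 560.7 -140.5] [ 21.7 101. ] 69.4 0.1145
arm [503 221  45  47 550] [ 653.6 -227. ] [36.5 19.7] 38.5 0.115
plate [  241    98   236   204 29397] [ 571.2 -215.1] [200.6 215.4] 77.8 0.0145
plate [505 123  42  57 364] [ 726.6 -201.2] [52.8 22.7] 53.7 0.0148
plate [160 218  86  73 337] [ 421. -183.] [47.5 99.9] 34.2 0.015
plate [163 243  79  69 505] [ 380.4 -212.8] [43.7 96.1] 30.6 0.0153
```

View pics/w1.png

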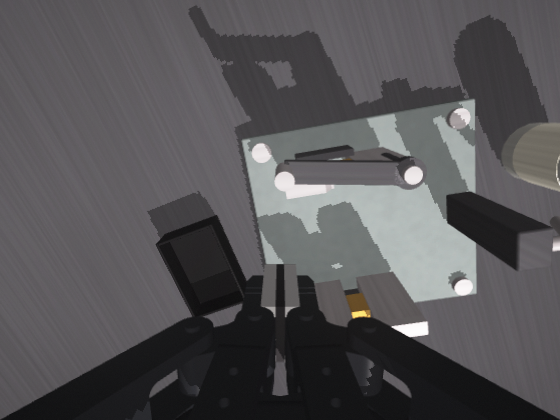

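```bash
sed -i 's/^O=.*/O=np.array([.546,-.209]); A=np.radians(-12.3)/' h.py
python3 - <<'E'
from h import *
f,ps=keep(.17,36); f2,p2=keep(.17,22)
rows([(*f,.19,ps),(*f,.148,ps),(*f,.148,ps),(*f2,.148,ps)]+[(*keep(t,18)[0],.148,keep(t,18)[1]) for t in np.arange(.2,2.06,.1)],1)
E
```

```text
1 -0.0043 0.0016 0.0457 0.0 0.0 0.3;1 -0.0044 0.0016 0.0877 0.0 0.0 0.3;1 -0.0044 0.0016 0.0877 0.0 0.0 0.3;1 0.0096 0.0017 0.0877 0.0 0.0 0.3;1 0.0162 0.0012 0.0877 0.0 0.0 2.0;1 0.0248 0.0001 0.0877 0.0 0.0 7.7;1 0.0335 -0.0001 0.0877 0.0 0.0 13.5;1 0.0421 0.0005 0.0878 0.0 0.0 19.2;1 0.0507 0.0020 0.0878 0.0 0.0 24.9;1 0.0590 0.0044 0.0878 0.0 0.0 30.6;1 0.0671 0.0076 0.0878 0.0 0.0 36.4;1 0.0748 0.0115 0.0878 0.0 0.0 42.1;1 0.0821 0.0163 0.0878 0.0 0.0 47.8;1 0.0889 0.0217 0.0878 0.0 0.0 53.6;1 0.0951 0.0278 0.0878 0.0 0.0 59.3;1 0.1007 0.0344 0.0878 0.0 0.0 65.0;1 0.1056 0.0416 0.0879 0.0 0.0 70.8;1 0.1097 0.0492 0.0879 0.0 0.0 76.5;1 0.1131 0.0573 0.0879 0.0 0.0 82.2;1 0.1156 0.0656 0.0879 0.0 0.0 87.9;1 0.1173 0.0741 0.0879 0.0 0.0 93.7;1 0.1181 0.0827 0.0879 0.0 0.0 99.4;1 0.1181 0.0914 0.0878 0.0 0.0 105.1
```

>>> servo_tool(series="1 -0.004 0.0016 0.046 0 0 0.3;1 -0.004 0.0016 0.088 0 0 0.3;1 -0.004 0.0016 0.088 0 0 0.3;1 0.01 0.0016 0.088 0 0 0.3;1 0.0162 0.0012 0.088 0 0 2;1 0.0248 0 0.088 0 0 7.7;1 0.0335 0 0.088 0 0 13.5;1 0.0421 0.0005 0.088 0 0 19.2;1 0.0507 0.002 0.088 0 0 24.9;1 0.059 0.0044 0.088 0 0 30.6;1 0.0671 0.0076 0.088 0 0 36.4")

```text
time_s: 2.07
eef_pos: [0.5349, -0.0961, 0.1495]
eef_rot: [-0.0, 0.963, 0.268, -0.001]
wrist_force: [-1.5, -0.9, 0.2]
opening: 0.0
grasp_force: 0.7
```

Run:
```python
from h import *
o=ctrl.get_obs(); print(o["eef_pos"],o["wrist_force"],keep(.8,18))
c=cam("wrist"); save("w2.png",c["img"]); P=cloud(c); z=P[...,2]
m=(z>.137)&(z<.15); k,l,s,ce=cv2.connectedComponentsWithStats(m.astype(np.uint8))
for i in range(1,k):
    if s[i,4]>80:
        q=P[l==i].mean(0); d=np.array([[np.cos(A),np.sin(A)],[-np.sin(A),np.cos(A)]])@(q[:2]-O)*1000
        print(s[i],q,d,np.arctan2(d[1]-65,38-d[0]),np.hypot(d[1]-65,38-d[0]))
rows([(*keep(t,18)[0],.148,keep(t,18)[1]) for t in np.arange(.9,2.0,.1)],1)
```

```text
[ 0.53487471 -0.0961085   0.14948281] [-1.51623053 -0.92726343  0.19392684] (array([ 0.53681602, -0.09089802]), np.float64(31.763376389534137))
[ 243  246   74   56 1879] [ 0.54531434 -0.08880801  0.14357126] [-26.27446893 117.2869841 ] 0.6829158383457506 82.85611662459851
1 0.0116 -0.0048 0.0016 0.0 0.0 4.8;1 0.0202 -0.0055 0.0016 0.0 0.0 10.5;1 0.0289 -0.0053 0.0016 0.0 0.0 16.2;1 0.0375 -0.0042 0.0016 0.0 0.0 22.0;1 0.0460 -0.0023 0.0016 0.0 0.0 27.7;1 0.0542 0.0004 0.0016 0.0 0.0 33.4;1 0.0622 0.0040 0.0016 0.0 0.0 39.2;1 0.0697 0.0083 0.0016 0.0 0.0 44.9;1 0.0767 0.0134 0.0016 0.0 0.0 50.6;1 0.0832 0.0192 0.0016 0.0 0.0 56.4;1 0.0892 0.0255 0.0016 0.0 0.0 62.1
```

>>> servo_tool(series="1 0.009 0 0 0 0 5.7;1 0.0175 -0.0005 0 0 0 11.5;1 0.026 0 0 0 0 17.2;1 0.0345 0.001 0 0 0 23;1 0.043 0.003 0 0 0 28.7;1 0.051 0.0055 0 0 0 34.4;1 0.059 0.009 0 0 0 40.1;1 0.0665 0.013 0 0 0 45.8;1 0.0735 0.018 0 0 0 51.6;1 0.08 0.0235 0 0 0 57.3;1 0.086 0.03 0 0 0 63;1 0.086 0.03 0 0 0 63")

```text
time_s: 3.12
eef_pos: [0.6253, -0.0778, 0.1494]
eef_rot: [0.0, 0.962, -0.273, 0.001]
wrist_force: [-0.1, 0.2, 0.3]
opening: 0.002
grasp_force: 0.0
```

Run:
```python
from h import *
o=ctrl.get_obs(); print(o["eef_pos"],o["wrist_force"],keep(1.9,18))
c=cam("wrist"); P=cloud(c); z=P[...,2]
m=(z>.137)&(z<.15); k,l,s,ce=cv2.connectedComponentsWithStats(m.astype(np.uint8))
for i in range(1,k):
    if s[i,4]>80:
        q=P[l==i].mean(0); d=np.array([[np.cos(A),np.sin(A)],[-np.sin(A),np.cos(A)]])@(q[:2]-O)*1000
        print(s[i],q,d,np.arctan2(d[1]-65,38-d[0]),np.hypot(d[1]-65,38-d[0]))
```

```text
[ 0.62527408 -0.07779959  0.14943748] [-0.1057182   0.1656093   0.32484024] (array([ 0.62555601, -0.07153776]), np.float64(-31.2619810748564))
[ 243  244   74   57 1955] [ 0.63785735 -0.08297335  0.14336364] [ 62.90131182 142.70218652] 1.8809266305999433 81.59476159787485
```

Run:
```python
from h import *
rows([(.61,-.070,.149,-31.5),(.61,-.07,.2,-31.5),(.539,.196,.2,39.1)],-1)
```

```text
-1 -0.0164 0.0013 0.0002 0.0 0.0 0.0;-1 -0.0164 0.0013 -0.0508 0.0 0.0 0.0;-1 -0.2155 -0.1889 -0.0509 0.0 0.0 -70.5
```

>>> servo_tool(series="1 -0.02 0.001 0 0 0 0;1 -0.02 0.001 -0.04 0 0 0;-1 -0.03 -0.005 -0.051 0 0 0;-1 -0.2155 -0.189 -0.051 0 0 -70.5;-1 -0.2155 -0.189 -0.051 0 0 -70.5;-1 -0.2155 -0.189 -0.051 0 0 -70.5;-1 -0.2155 -0.189 -0.051 0 0 -70.5;-1 -0.2155 -0.189 -0.051 0 0 -70.5;-1 -0.2155 -0.189 -0.051 0 0 -70.5;-1 -0.2155 -0.189 -0.051 0 0 -70.5;-1 -0.2155 -0.189 -0.051 0 0 -70.5;-1 -0.2155 -0.189 -0.051 0 0 -70.5")

```text
time_s: 4.17
eef_pos: [0.5385, 0.1985, 0.2]
eef_rot: [0.0, 0.957, 0.29, 0.0]
wrist_force: [0.2, -0.9, -0.4]
opening: 1.001
grasp_force: 0.0
```

>>> servo_tool(series="-1 0 0 0 0 0 -7;-1 0 0 0 0 0 -7;-1 0 0 0 0 0 -7")

```text
time_s: 4.42
eef_pos: [0.5393, 0.1971, 0.1998]
eef_rot: [0.0, 0.94, 0.341, 0.0]
wrist_force: [0.3, 0.0, -0.4]
opening: 0.996
grasp_force: 0.0
```

Run:
```python
from h import *
c=cam("wrist"); save("w3.png",c["img"]); o=ctrl.get_obs(); M=rot(o); print(o["eef_pos"],np.degrees(np.arctan2(M[1,0],M[0,0])),o["opening"])
P=cloud(c); z=P[...,2]
m=(z>.045)&(z<.055); k,l,s,ce=cv2.connectedComponentsWithStats(m.astype(np.uint8))
for i in range(1,k):
    if s[i,4]>300:
        r=cv2.minAreaRect((P[l==i][:,:2]*1000).astype(np.float32)); print(s[i],r,np.median(z[l==i]))
```

```text
[0.5393628  0.19705803 0.19969165] 39.80144730851982 1.0000023912320712
[438 134  36  58 371] ((651.132080078125, 120.10224914550781), (43.30887985229492, 21.829910278320312), 54.30720901489258) 0.0501830460338451
[ 249  172   66   63 3940] ((541.2147827148438, 196.64073181152344), (50.31275177001953, 49.959075927734375), 39.30071258544922) 0.04943202794526483
```

View pics/w3.png

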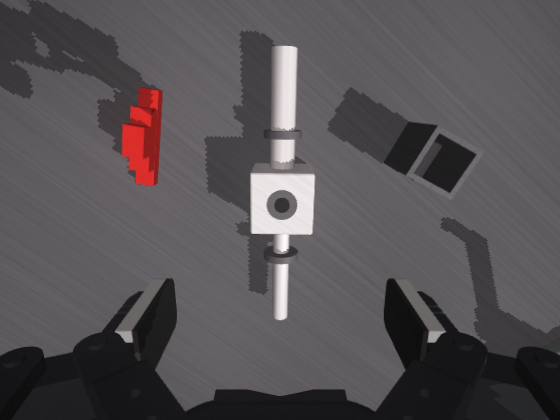

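>>> servo_tool(series="-1 0.001 0.0015 0.04 0 0 0.5;-1 0.001 0.0015 0.08 0 0 0.5;-1 0.001 0.0015 0.12 0 0 0.5;-1 0.001 0.0015 0.15 0 0 0.5;-1 0.001 0.0015 0.1665 0 0 0.5;-1 0.001 0.0015 0.1665 0 0 0.5;1 0.001 0.0015 0.1665 0 0 0.5;1 0.001 0.0015 0.1665 0 0 0.5;1 0.001 0.0015 0.1665 0 0 0.5;1 0.001 0.0015 0.1665 0 0 0.5;1 0.001 0.0015 0.1665 0 0 0.5;1 0.001 0.0015 0.1665 0 0 0.5")

```text
time_s: 5.47
eef_pos: [0.5431, 0.1973, 0.0352]
eef_rot: [0.0, 0.941, 0.337, 0.002]
wrist_force: [-0.2, 0.4, 6.7]
opening: 0.581
grasp_force: 64.3
```

Run:
```python
from h import *
rows([(.543,.197,.2,39.3),(.5464,-.2071,.2,77.7)],1)
```

```text
1 0.0004 0.0005 -0.1648 0.0 -0.2 0.0;1 -0.2535 0.3149 -0.1650 0.2 -0.2 -38.3
```

>>> servo_tool(series="1 0 0 -0.03 0 0 0;1 0 0 -0.07 0 0 0;1 0 0 -0.11 0 0 0;1 0 0 -0.15 0 0 0;1 0 0 -0.165 0 0 0;1 -0.025 0.031 -0.165 0 0 -4;1 -0.05 0.063 -0.165 0 0 -8;1 -0.075 0.094 -0.165 0 0 -12;1 -0.1 0.125 -0.165 0 0 -16;1 -0.125 0.155 -0.165 0 0 -20;1 -0.15 0.186 -0.165 0 0 -24;1 -0.175 0.217 -0.165 0 0 -28")

```text
time_s: 6.47
eef_pos: [0.5426, -0.0832, 0.1975]
eef_rot: [-0.0, 0.831, 0.556, -0.0]
wrist_force: [0.6, -0.5, -6.3]
opening: 0.582
grasp_force: 66.0
```

Run:
```python
from h import *
o=ctrl.get_obs();print(o["eef_pos"],o["opening"],o["wrist_force"])
rows([(.5464,-.2071,.2,77.7)],1)
```

```text
[ 0.54262448 -0.08322597  0.19747709] 0.5821897417119306 [ 0.56334279 -0.53655055 -6.291779  ]
1 -0.1131 0.0506 -0.0026 0.0 0.0 -10.1
```

>>> servo_tool(series="1 -0.035 0.016 -0.002 0 0 -3;1 -0.07 0.033 -0.002 0 0 -7;1 -0.1 0.046 -0.002 0 0 -10;1 -0.112 0.0506 -0.002 0 0 -10.1;1 -0.112 0.0506 -0.002 0 0 -10.1;1 -0.112 0.0506 -0.002 0 0 -10.1;1 -0.112 0.0506 -0.002 0 0 -10.1")

```text
time_s: 7.05
eef_pos: [0.5469, -0.2033, 0.1992]
eef_rot: [-0.001, 0.78, 0.626, -0.0]
wrist_force: [1.5, 0.1, -6.3]
opening: 0.578
grasp_force: 66.0
```

Run:
```python
from h import *
c=cam("wrist"); save("w4.png",c["img"]); o=ctrl.get_obs(); M=rot(o); print(o["eef_pos"],np.degrees(np.arctan2(M[1,0],M[0,0])),o["opening"],M[2])
P=cloud(c); z=P[...,2]
def mm(m,n,a=100):
    k,l,s,_=cv2.connectedComponentsWithStats(m.astype(np.uint8))
    for i in range(1,k):
        if s[i,4]<a: continue
        r=cv2.minAreaRect((P[l==i][:,:2]*1000).astype(np.float32)); print(n,s[i],np.round(r[0],1),np.round(r[1],1),round(r[2],1),np.median(z[l==i]).round(4))
mm((z>.1)&(z<.109),"cheek"); mm((z>.137)&(z<.15),"pin"); mm((z>.17)&(z<.20),"shaft"); mm((z>.01)&(z<.02),"plate",2000)
np.savez("w4.npz",**c)
```

```text
[ 0.5471841  -0.20302248  0.19937847] 77.56698618117385 0.5798430650049919 [ 8.91223267e-04 -1.15027452e-03 -9.99998941e-01]
cheek [308 118  31  28 456] [ 584.2 -149.8] [14.9 16.5] 77.9 0.1043
cheek [ 200  124   52   22 1106] [ 528.9 -139.4] [12.1 29.3] 77.6 0.1043
cheek [551 157   9  47 246] [ 716.  -210.1] [ 5.7 28.9] 0.2 0.1012
cheek [439 214  50  48 469] [ 652.7 -227. ] [36.  17.6] 40.7 0.1046
shaft [  212     0   137   260 16327] [ 560.7 -140.8] [83.8 49. ] 77.5 0.1965
shaft [177 267  31  34 370] [ 516.1 -188.3] [11.5  3.1] 17.2 0.1933
shaft [352 267  33  34 384] [ 580.9 -202.5] [ 3.1 11.6] 46.6 0.1934
plate [ 179   81   75  198 8734] [ 496.8 -185.5] [173.5  57.7] 77.3 0.0144
plate [  306    80   143   223 17239] [ 622.2 -226.2] [199.4 110.8] 77.5 0.0145
```

View pics/w4.png

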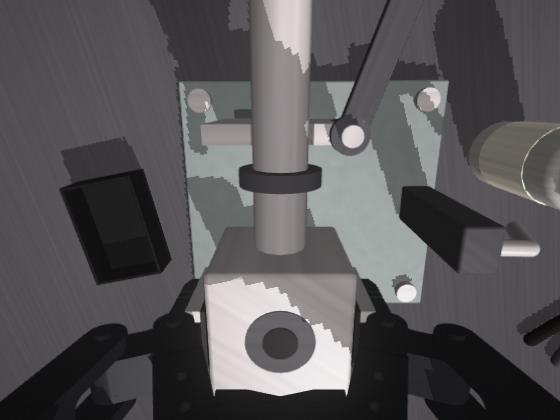

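Run:
```python
from h import *
c=dict(np.load("w4.npz")); P=cloud(c); z=P[...,2]; a=np.radians(-12.4)
U=np.array([[np.cos(a),np.sin(a)],[-np.sin(a),np.cos(a)]]); Q=(P[...,:2]-[.546,-.209])@U.T*1000
v,u=np.mgrid[0:420,0:560]
def rp(n,m): q=Q[m]; print(n,len(q),np.percentile(q,[0.5,2,50,98,99.5],axis=0).round(1).T.tolist())
ck=(z>.1)&(z<.109)
rp("ckL",ck&(u<260)); rp("ckR",ck&(u>300)&(u<345)&(v<150))
rp("plate",(z>.010)&(z<.019)&(u>170)&(u<455)&(v<290)&(v>75))
sh=(u>205)&(u<350)&(v<165)&(z>.15); rp("rod",sh); 
for lo,hi in((0,40),(60,100),(110,160)):
    rp("rod%d"%lo,sh&(v>=lo)&(v<hi))
rp("hubtop",(z>.205)&(z<.225)&(v>230)&(u>200)&(u<365))
print(np.median(z[(v<20)&(u>270)&(u<290)]),np.median(z[(v>110)&(v<150)&(u>270)&(u<290)]))
print(np.array([-.0,.0]), (np.array([.5472,-.2030])-[.546,-.209])@U.T*1000)
```

```text
ckL 1106 [[-46.0, -45.7, -31.6, -17.6, -17.1], [58.3, 58.4, 64.2, 70.2, 70.3]]
ckR 461 [[16.5, 16.9, 22.8, 30.1, 34.0], [58.7, 58.8, 64.7, 71.3, 75.1]]
plate 27122 [[-80.6, -78.7, 61.1, 129.5, 131.9], [-80.5, -72.5, 22.8, 97.2, 98.9]]
rod 9904 [[-10.1, -9.6, -0.1, 9.2, 9.7], [61.7, 62.6, 88.1, 109.4, 110.2]]
rod0 2543 [[-10.0, -9.6, -0.1, 9.4, 9.9], [80.5, 99.5, 104.9, 110.2, 110.9]]
rod60 2397 [[-10.1, -9.6, -0.1, 9.2, 9.6], [80.5, 82.4, 88.2, 93.7, 94.1]]
rod110 2864 [[-10.1, -9.7, -0.1, 9.1, 9.5], [63.0, 63.5, 71.6, 79.1, 80.5]]
hubtop 19492 [[-26.1, -24.9, 0.0, 25.1, 26.8], [-16.5, -15.0, 10.5, 29.2, 29.5]]
0.1976130989987289 0.19780425690019188
[-0.  0.] [-0.11640523  6.11771606]
```

>>> servo_tool(series="1 -0.003 0.0004 0 0 0 0;1 -0.005 0.0004 0.02 0 0 0;1 -0.005 0.0004 0.045 0 0 0;1 -0.005 0.0004 0.06 0 0 0;1 -0.005 0.0004 0.068 0 0 0;1 -0.005 0.0004 0.068 0 0 0;1 -0.005 0.0004 0.073 0 0 0;1 -0.005 0.0004 0.078 0 0 0;1 -0.005 0.0004 0.083 0 0 0;1 -0.005 0.0004 0.088 0 0 0;1 -0.005 0.0004 0.092 0 0 0;1 -0.005 0.0004 0.092 0 0 0")

```text
time_s: 8.1
eef_pos: [0.5463, -0.2093, 0.1068]
eef_rot: [-0.001, 0.78, 0.626, -0.0]
wrist_force: [-1.0, 1.0, -7.0]
opening: 0.583
grasp_force: 66.0
```

Run:
```python
from h import *
o=ctrl.get_obs();print(o["eef_pos"],o["wrist_force"],o["torque"],(o["eef_pos"][:2]-O))
c=cam("scene"); save("s2.png",cv2.resize(c["img"][215:395,115:300],None,fx=3.2,fy=3.2,interpolation=cv2.INTER_CUBIC))
```

```text
[ 0.54626161 -0.2092756   0.10681565] [-1.01537346  0.99225604 -7.01928465] [-0.05092048  0.02681294 -0.0238986 ] [ 0.00026161 -0.0002756 ]
```

View pics/s2.png

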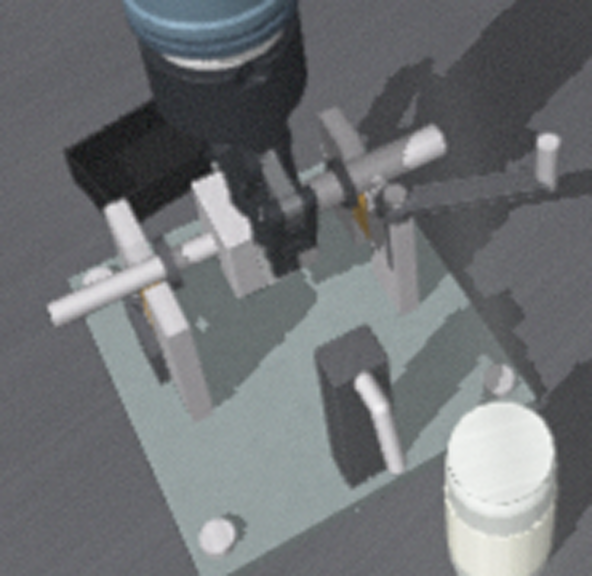

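>>> servo_tool(series="1 0.001 0 0.002 0 0 0;1 0.001 0 0.004 0 0 0;1 0.001 0 0.006 0 0 0;1 0.001 0 0.0075 0 0 0;1 0.001 0 0.0085 0 0 0;1 0.001 0 0.0085 0 0 0")

```text
time_s: 8.65
eef_pos: [0.5469, -0.2085, 0.099]
eef_rot: [-0.0, 0.78, 0.626, -0.0]
wrist_force: [0.4, 0.1, -6.5]
opening: 0.577
grasp_force: 66.0
```

>>> servo_tool(series="1 0 0 0.001 0 0 0;1 0 0 0.001 0 0 0")

```text
time_s: 8.82
eef_pos: [0.547, -0.2086, 0.0982]
eef_rot: [-0.0, 0.78, 0.626, -0.0]
wrist_force: [-0.3, -0.7, -7.2]
opening: 0.579
grasp_force: 66.0
```

>>> servo_tool(series="1 0 0 0.001 0 0 0;1 0 0 0.001 0 0 0")

```text
time_s: 8.98
eef_pos: [0.547, -0.2086, 0.0972]
eef_rot: [-0.0, 0.78, 0.626, -0.0]
wrist_force: [0.3, -0.2, -6.2]
opening: 0.58
grasp_force: 66.0
```

>>> servo_tool(series="1 0 0 0.001 0 0 0;1 0 0 0.001 0 0 0")

```text
time_s: 9.15
eef_pos: [0.547, -0.2086, 0.0961]
eef_rot: [-0.0, 0.78, 0.626, -0.0]
wrist_force: [0.1, 0.1, -6.4]
opening: 0.579
grasp_force: 66.0
```

>>> servo_tool(series="1 0 0 0.0008 0 0 0;1 0 0 0.0008 0 0 0")

```text
time_s: 9.32
eef_pos: [0.547, -0.2086, 0.0954]
eef_rot: [-0.0, 0.78, 0.626, 0.0]
wrist_force: [0.1, 0.3, -6.7]
opening: 0.577
grasp_force: 66.0
```

>>> servo_tool(series="1 0 0 0.0008 0 0 0;1 0 0 0.0008 0 0 0")

```text
time_s: 9.48
eef_pos: [0.5472, -0.2087, 0.0951]
eef_rot: [0.0, 0.78, 0.626, 0.0]
wrist_force: [-1.0, 1.0, -3.0]
opening: 0.578
grasp_force: 66.6
```

>>> servo_tool(series="1 0 0 0.0007 0 0 0;1 0 0 0.0007 0 0 0")

```text
time_s: 9.65
eef_pos: [0.5472, -0.2087, 0.0945]
eef_rot: [0.0, 0.78, 0.626, 0.0]
wrist_force: [-1.4, -0.2, 1.1]
opening: 0.572
grasp_force: 66.7
```

>>> servo_tool(series="-1 0 0 0 0 0 0;-1 0 0 0 0 0 0;-1 0 0 0 0 0 0;-1 0 0 0 0 0 0;-1 0 0 0 0 0 0;-1 0 0 0 0 0 0;-1 0 0 0 0 0 0;-1 0 0 -0.02 0 0 0;-1 0 0 -0.05 0 0 0;-1 0 0 -0.08 0 0 0;-1 0 0 -0.1 0 0 0;-1 0 0 -0.1 0 0 0")

```text
time_s: 10.65
eef_pos: [0.5497, -0.2102, 0.1996]
eef_rot: [0.004, 0.78, 0.626, 0.002]
wrist_force: [0.4, -0.0, 0.3]
opening: 0.998
grasp_force: 0.0
```

```bash
cat > chk.py <<'E'
from h import *
c=cam("wrist"); P=cloud(c); z=P[...,2]; o=ctrl.get_obs(); M=rot(o); print(o["eef_pos"],np.degrees(np.arctan2(M[1,0],M[0,0])),o["wrist_force"])
a=np.radians(-12.4)
U=np.array([[np.cos(a),np.sin(a)],[-np.sin(a),np.cos(a)]]); Q=(P[...,:2]-[.546,-.209])@U.T*1000
x,y=Q[...,0],Q[...,1]
def rp(n,m):
    q=Q[m]
    if len(q)>30: print(n,len(q),np.percentile(q,[1,50,99],axis=0).round(1).T.tolist(),np.percentile(z[m],[5,50,95]).round(4))
zr=(z>.07)&(z<.125)
for lo,hi in((-115,-75),(-45,-30),(30,45),(75,112)): rp("rod y%d"%lo,zr&(abs(x)<14)&(y>lo)&(y<hi))
for lo,hi in((-110,-80),(80,110)):
    m=zr&(abs(x)<14)&(y>lo)&(y<hi)
    if m.sum()>30: print("axis top z",lo,np.percentile(z[m],98))
rp("hubtop",(z>.085)&(z<.12)&(abs(x)<29)&(abs(y)<29)); rp("cheek+",(z>.102)&(z<.108)&(y>52)&(y<78)&(x<-14)); rp("plate",(z>.01)&(z<.019)&(abs(x)<140)&(abs(y)<105))
E
python3 chk.py
```

```text
[ 0.54862457 -0.20957371  0.19705476] 77.52390247932941 [ 0.65144937  0.14626539 -0.14963999]
rod y-115 814 [[-5.9, 0.5, 7.2], [-114.6, -94.5, -75.4]] [0.0847 0.0887 0.0901]
rod y-45 229 [[-5.8, 0.7, 7.1], [-44.9, -40.2, -35.2]] [0.0857 0.0892 0.0907]
rod y30 724 [[-8.7, 1.2, 11.0], [30.2, 37.6, 44.8]] [0.0851 0.092  0.0939]
rod y75 2263 [[-8.4, 1.5, 11.1], [75.3, 94.5, 111.6]] [0.0861 0.0922 0.0942]
axis top z -110 0.09041737723010222
axis top z 80 0.0945566874288693
hubtop 6763 [[-23.2, 1.0, 25.3], [-25.3, 3.6, 27.4]] [0.0932 0.1083 0.1097]
cheek+ 1096 [[-45.8, -31.2, -16.5], [58.7, 64.3, 69.8]] [0.1031 0.1044 0.1055]
plate 33837 [[-114.0, 49.6, 130.9], [-93.6, 19.8, 98.4]] [0.0132 0.0145 0.0157]
```

>>> servo_tool(series="0.6 0 0 0 0 0 0;0.6 0 0 0 0 0 0;0.6 0 0 0 0 0 0;0.6 0 0 0.025 0 0 0;0.6 0 0 0.045 0 0 0;0.6 0 0 0.052 0 0 0;0.6 0 0 0.052 0 0 0")

```text
time_s: 11.28
eef_pos: [0.5451, -0.2074, 0.1387]
eef_rot: [-0.003, 0.78, 0.626, -0.001]
wrist_force: [-0.5, 0.4, -0.3]
opening: 0.201
grasp_force: 0.0
```

>>> servo_tool(series="0.6 0 0 0.002 0 0 0;0.6 0 0 0.004 0 0 0;0.6 0 0 0.006 0 0 0;0.6 0 0 0.008 0 0 0")

```text
time_s: 11.62
eef_pos: [0.5476, -0.209, 0.1348]
eef_rot: [0.001, 0.78, 0.626, 0.0]
wrist_force: [-1.0, -0.3, -0.0]
opening: 0.198
grasp_force: 0.0
```

>>> servo_tool(series="0.6 0 0 0.0015 0 0 0;0.6 0 0 0.003 0 0 0;0.6 0 0 0.0045 0 0 0;0.6 0 0 0.006 0 0 0;0.6 0 0 0.006 0 0 0")

```text
time_s: 12.03
eef_pos: [0.5476, -0.2088, 0.1292]
eef_rot: [0.001, 0.78, 0.626, 0.0]
wrist_force: [-2.2, 0.5, 4.5]
opening: 0.203
grasp_force: 2.5
```

>>> servo_tool(series="0.6 0 0 0.0015 0 0 0;0.6 0 0 0.003 0 0 0;0.6 0 0 0.004 0 0 0;0.6 0 0 0.004 0 0 0")

```text
time_s: 12.37
eef_pos: [0.5476, -0.2088, 0.1253]
eef_rot: [0.001, 0.78, 0.626, 0.0]
wrist_force: [-0.9, 1.4, 5.4]
opening: 0.196
grasp_force: 2.7
```

>>> servo_tool(series="0.6 0 0 0.0015 0 0 0;0.6 0 0 0.003 0 0 0;0.6 0 0 0.004 0 0 0;0.6 0 0 0.004 0 0 0")

```text
time_s: 12.7
eef_pos: [0.5476, -0.2088, 0.1212]
eef_rot: [0.001, 0.78, 0.626, 0.0]
wrist_force: [-1.1, 1.5, 5.5]
opening: 0.2
grasp_force: 2.7
```

>>> servo_tool(series="0.6 0 0 0.0015 0 0 0;0.6 0 0 0.003 0 0 0;0.6 0 0 0.004 0 0 0;0.6 0 0 0.004 0 0 0")

```text
time_s: 13.03
eef_pos: [0.5481, -0.2089, 0.1199]
eef_rot: [0.001, 0.78, 0.626, 0.0]
wrist_force: [-7.7, 5.1, 23.1]
opening: 0.202
grasp_force: 11.5
```

>>> servo_tool(series="0.6 0 0 0.001 0 0 0;0.6 0 0 0.002 0 0 0;0.6 0 0 0.002 0 0 0")

```text
time_s: 13.28
eef_pos: [0.5486, -0.2091, 0.1198]
eef_rot: [0.002, 0.78, 0.626, 0.001]
wrist_force: [-10.1, 7.6, 35.3]
opening: 0.198
grasp_force: 17.5
```

>>> servo_tool(series="0.6 0 0 -0.006 0 0 0;0.6 0 0 -0.03 0 0 0;0.6 0 0 -0.06 0 0 0;-1 0 0 -0.085 0 0 0;-1 0 0 -0.085 0 0 0;-1 0 0 -0.085 0 0 0;-1 0 0 -0.085 0 0 0;-1 0 0 -0.085 0 0 0")

```text
time_s: 13.95
eef_pos: [0.5463, -0.2082, 0.1976]
eef_rot: [-0.001, 0.78, 0.626, -0.0]
wrist_force: [0.7, 0.5, 0.4]
opening: 0.895
grasp_force: 0.0
```

```bash
python3 chk.py
python3 - <<'E'
from h import *
c=cam("scene"); save("s3.png",cv2.resize(c["img"][215:395,115:300],None,fx=3.2,fy=3.2,interpolation=cv2.INTER_CUBIC))
E
```

```text
[ 0.54627622 -0.20812727  0.19746848] 77.52023777604438 [ 0.11483037  0.08353231 -0.18474015]
rod y-115 749 [[-5.8, 0.7, 7.1], [-114.5, -94.3, -75.3]] [0.0714 0.0752 0.0767]
rod y-45 225 [[-5.3, 1.4, 7.5], [-44.9, -39.7, -34.3]] [0.0718 0.0754 0.0767]
rod y30 627 [[-8.1, 1.4, 10.4], [30.2, 37.7, 44.9]] [0.0728 0.0777 0.0795]
rod y75 1969 [[-8.1, 1.4, 11.0], [75.2, 94.0, 111.6]] [0.0723 0.0776 0.0796]
axis top z -110 0.07708239193082063
axis top z 80 0.08006356313097823
hubtop 5602 [[-22.6, 1.4, 26.0], [-25.2, 1.4, 23.7]] [0.0926 0.0943 0.0957]
cheek+ 1092 [[-45.9, -31.2, -16.6], [58.7, 64.3, 69.8]] [0.1031 0.1043 0.1054]
plate 33914 [[-113.9, 47.7, 130.9], [-91.0, 20.3, 98.2]] [0.0132 0.0144 0.0157]
```

View pics/s3.png

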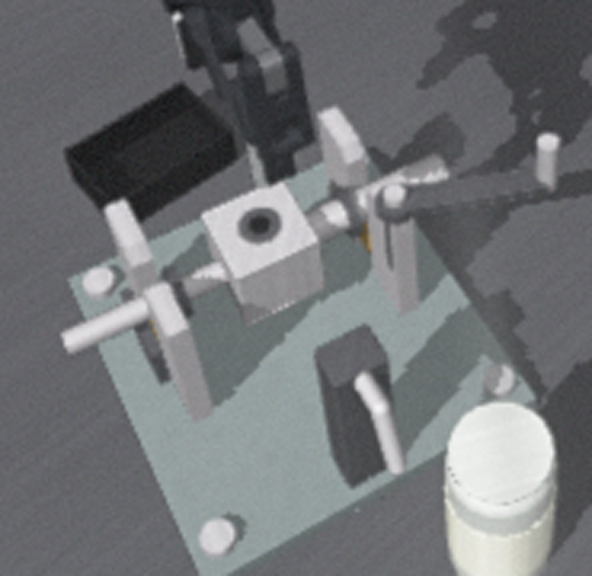

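```bash
python3 -c "
from bench import ctrl
print(ctrl.hand_in())"
```

```text
the job is handed in; nothing more can be done
None
```

The job is handed in, with no verdict returned: the keeper is swung out to about 1.88 rad, and the shaft is let go with both ends measured at about z = 70 mm, fully home and level. The offcut, magnet, can and nut tray were never touched.

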